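# Offer up the filler flange to a freshly painted fuel tank

### The arm

A 7-joint arm with a two-finger parallel gripper is mounted at the origin on the work surface. World frame = base frame: x ahead of the robot, y to its left, z up, the work surface at z = 0. Lengths are in m, angles in rad, forces in N, time in s.
With the tool pointing down it reaches from about 0.425 to 0.825 m from the base axis. Payload 3.6 kg.
Tool frame: the origin (TCP) lies midway between the tips of the shut fingers; the grasp point (between the pads) lies 19 mm behind it; z points along the fingers, y is the line along which they close (so a half turn about z gives the same grasp; the last joint's range is limited). The gripper opens to 85 mm and grips with 20 to 120 N. Pads are 22 mm wide; open, the fingers measure 114 mm over their backs; the gripper's body (76 mm by 85 mm) begins 54 mm behind the grasp point. The pads swing forward as they close: fully open they stand 13 mm farther back than shut.
Start: joints at [-1.262, 0.615, -0.013, 1.423, 0.008, 1.103, -0.04], TCP at [0.214, 0.614, 0.231] pointing down, gripper open.
Joint ranges: [-3.12, 3.12], [-0.3, 2.06], [-1.34, 1.32], [0.26, 2.42], [-1.36, 4.5], [0.01, 1.98], [-2.84, 2.84]. Speed limits (rad/s): [2.79, 2.79, 3.14, 3.14, 3.14, 3.14, 3.14].

### API

Orientations are given as a unit quaternion [w, x, y, z].
In Python, from rig import bot, vision, workorder gives the robot as it stands (bot), with the cameras (vision) and the job (workorder).
- The arm moves only by the tool inch_along, called after "Emit:" by a JSON object that holds its "method" and its "body". Schema: {"type":"object","properties":{"offsets":{"type":"array","items":{"type":"array","items":{"type":"number"},"minItems":4,"maxItems":4},"minItems":1,"maxItems":8},"finger_gap":{"type":"number"},"grip_force":{"type":"number"},"only":{"type":"string"},"quiet":{"type":"boolean"},"lines":{"type":"string"}},"required":["offsets"],"additionalProperties":false}. offsets is a list of rows, 1 to 8 of them, each of 4 numbers: dx, dy, dz in m, then a turn about the tool's z in rad; each row is the pose to reach, as a shift and turn from the pose commanded when the call began, along the tool's axes at that moment; what a row does not reach only later rows make up. A row lasts 1/12 s, in which the tool goes at most 0.0417 m and 0.125 rad, less where a joint would pass 70% of its speed; a pose out of reach is approached as far as the arm can. finger_gap is the opening from 0.0 (shut) to 1.0 (fully open), set as the call begins (left out keeps the last). The fingers move at their own pace and stop on an object; grip_force is the grip in N (left out, the last holds). Time passes only in rows, so rows that do not move let the fingers close. The tool returns the time, the measured TCP pose, the force, the opening and the grip force at its end. only (a regular expression) keeps the lines of the reply that match it, lines (a string "A,B") keeps lines A to B, and quiet returns only ok. Input that does not fit is refused with a message, and nothing moves.
- bot.sense(): the state, without advancing time (a new reading comes with each control period).
- vision.capture(name): name is "scene" or "top" or "wrist"; returns a dict with "color" (420x560x3 uint8, red, green, blue), "fx", "fy", "cx", "cy" (pixels), "view" (4x4, takes a point from world to camera coordinates). Camera axes: x right, y down, z forward; pixel columns grow to the right and rows downward; lengths in m; the calibration is good to about 2 mm. A picture is of the moment at which its call begins. There is no depth.
- workorder.finish_job(): hands the job in; it is judged then, once.
The state is a dict: "clock": time; "joint_positions": joint angles; "qd": joint speeds; "joint_efforts": joint torques, N m; "ee_pos": TCP position; "ee_rot": TCP orientation; "wrist_force": force on the tool from outside, world axes, zero at the start; "wrist_torque": the same for the moment, N m; "width": opening from 0.0 (shut) to 1.0 (fully open); "gripper_force": force on a finger pad.
Only numpy, scipy, OpenCV 4.12 (cv2) and the standard library are available. Lean on these libraries where they do the work, as an engineer would, in place of code of your own. Each camera call takes 0.05 s, during which the arm holds its last target. There are 200 camera calls.

### The job

Pull the red masking plug out of the fuel tank's filler seat and leave it in the blue tray, then pick up the filler-cap flange by its black grip bar and hold it level over the aluminium seat so that its four holes line up with the four threaded holes below, hovering about 15 mm above the seat, ready for the screws. Finish while still holding it there, steady; the flange and the robot must never touch the painted tank or its seat, and the paint bottles and the tape roll are to be left alone.

Things in the scene. Friction and masses are not known exactly. Their poses are not given: they have to be found in the camera images.
- tank: Teardrop motorcycle fuel tank, half cream, half black, 430 mm long (along x, from -185 mm at the narrower end to +245 mm), 236 mm wide, painted crown 146 mm above the bench, fixed on two rubber blocks. On top sits the filler seat, a bare aluminium block with a level face 172 mm above the bench. Origin on the bench plane straight below the seat's centre, z up
- seat (a point): Centre of the seat's level top face, 116 mm (x) by 86 mm (y), axes as the tank's. In its middle a round hole 45 mm wide and 24 mm deep; near the corners four threaded holes 7 mm wide at x = +-46 mm, y = +-31 mm
- seat_hole_a (a point): mouth of the threaded hole at x = +46, y = +31 mm in the seat's axes
- seat_hole_b (a point): mouth of the diagonally far threaded hole at x = -46, y = -31 mm in the seat's axes
- plug: Red masking plug, 56 mm high, 0.08 kg: a foot 40 mm wide and 20 mm long standing loosely in the seat's middle hole (pulls out freely), a collar 60 mm wide and 6 mm thick resting on the seat's face, above it a round knob 26 mm wide and 30 mm high. Origin at the centre of the foot's underside, z up the knob. It can also stand on its foot
- plug_mid (a point): point on the plug's axis, 28 mm above the underside of its foot
- tray: Blue open parts tray, fixed to the bench, 130 mm (x) by 170 mm (y), walls 4 mm thick and 25 mm high, floor 4 mm thick. Origin at the centre of its underside, z up. It stands to the left or the right of the tank, the flange on the other side
- flange: Filler-cap flange, 0.35 kg, flat on the bench: aluminium plate 116 (x) by 86 (y) by 6 mm, four through holes 11 mm wide at x = +-46, y = +-31 mm; on it a round dark cap 58 mm wide, 10 mm high, and on that a black grip bar 46 mm long (x), 14 mm thick (y), 26 mm high, top 42 mm above the plate's underside. Origin: centre of the plate's underside, z up. Half a turn looks the same and will do
- flange_grip (a point): point inside the grip bar on the flange's vertical axis, 36 mm above the plate's underside
- flange_hole_a (a point): lower mouth of the flange hole at x = +46, y = +31 mm in the flange's axes
- flange_hole_b (a point): lower mouth of the diagonally far flange hole at x = -46, y = -31 mm in the flange's axes
- bottle_dark: Amber paint bottle with paper label and black cap, 42 mm in diameter, 105 mm high, loose; origin at the centre of its underside. Leave alone
- bottle_white: White paint bottle with black cap, 42 mm in diameter, 105 mm high, loose; origin at the centre of its underside. Leave alone
- tape: Yellow roll of masking tape lying flat, 100 mm outside and 76 mm inside diameter, 25 mm high, loose; origin at the centre of its underside. Leave alone

How it is judged:
On the way:
1. the plug lies or stands in the tray, let go and at rest (x of plug_mid in the frame of tray between -0.058 and 0.058 m and y of plug_mid in the frame of tray between -0.078 and 0.078 m and height (world z) of plug_mid below 0.06 m and contact force between the fingers and plug below 0.1 N and linear speed of plug below 0.02 m/s), for 0.2 s.
At the end, for the whole second after the job is handed in: Plug at rest in the tray, let go. Flange held in the fingers, touching nothing else, its underside 5 to 28 mm above the seat, tilted under 0.09 rad, slower than 15 mm/s, each hole within 4.5 mm horizontally of the threaded hole below it (either way round) (all of step 1 and ((horizontal distance between flange_hole_a and seat_hole_a below 0.0045 m and horizontal distance between flange_hole_b and seat_hole_b below 0.0045 m) or (horizontal distance between flange_hole_a and seat_hole_b below 0.0045 m and horizontal distance between flange_hole_b and seat_hole_a below 0.0045 m)) and z of flange in the frame of seat between 0.005 and 0.028 m and angle between flange's own z axis and vertical below 0.09 rad and linear speed of flange below 0.015 m/s and contact force between the fingers and flange above 1 N and contact force between flange and tank below 0.1 N and contact force between flange and tray below 0.1 N and contact force between flange and plug below 0.1 N); the arm keeps its last pose, push and grip.
It fails at once if the flange touches the tank or its seat (over 1 N) (contact force between flange and tank above 1 N).
It fails at once if the robot touches the tank or its seat (over 1 N) (contact force between any of the arm, the fingers and tank above 1 N).
It fails at once if a bottle or the tape roll is moved more than 25 mm (distance of any of bottle_dark, bottle_white, tape from where it was at the start of the episode above 0.025 m).
It fails at once if a bottle is knocked over (angle between any of bottle_dark, bottle_white's own z axis and vertical above 0.4 rad).
It also fails if it takes over 64 s, if anything falls off the work surface, if the arm or the gripper's body presses on something with over 40 N, if the wrist force passes 120 N, or if a joint passes its speed limit or range.

## Working session

There is one attempt and no reset: what is moved stays moved. The work goes in short steps, Python scripts to look and compute and a tool call to move; the robot and the scene stay as the last step left them, time stands still between calls to the robot, and variables do not carry over. Pictures are saved under pics/ and viewed, at most 10 in all, crops included, and the job is handed in when it is done.

```bash
ls; mkdir -p pics
```

Run:
```python
from rig import bot, vision, workorder
import cv2,pickle,numpy as np
d={n:vision.capture(n) for n in("scene","top","wrist")}
pickle.dump(d,open("c0.pkl","wb"))
for n in("scene","top"): cv2.imwrite(f"pics/{n}0.png",d[n]["color"][:,:,::-1])
for n in d: print(n,d[n]["fx"],d[n]["cx"],d[n]["cy"],np.round(d[n]["view"],3).tolist())
s=bot.sense();print(s["clock"],s["ee_pos"],s["ee_rot"])
```

```text
pics
rig.py
scene 441.28729391299504 276.0721037296925 208.81434171660493 [[-0.461, 0.887, 0.018, 0.249], [0.572, 0.312, -0.759, -0.178], [-0.679, -0.339, -0.651, 1.614], [0.0, 0.0, 0.0, 1.0]]
top 478.74431338203976 278.73136979707436 213.7811476245229 [[-0.009, -1.0, 0.008, -0.008], [-0.991, 0.008, -0.133, 0.507], [0.133, -0.009, -0.991, 1.455], [0.0, 0.0, 0.0, 1.0]]
wrist 336.7279608578542 280.95870989956387 207.415693026576 [[0.329, 0.944, -0.001, -0.65], [0.892, -0.311, 0.327, -0.044], [0.309, -0.108, -0.945, 0.38], [0.0, 0.0, 0.0, 1.0]]
0.15 [0.2139621  0.61313932 0.23036534] [-1.68130401e-04  1.67080676e-01  9.85942689e-01 -1.01692777e-03]
```

View pics/top0.png

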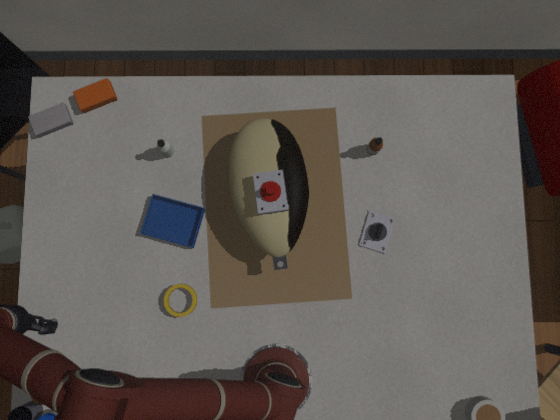

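View pics/scene0.png

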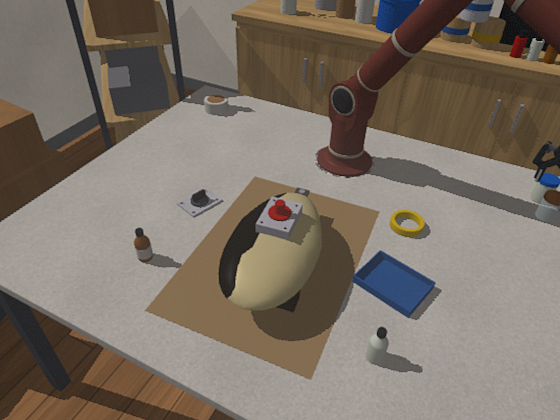

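The top view shows the plug at about (270,192) on the seat, the tray at (172,221) to the left, the flange at (377,232) to the right, bottles at (165,148) and (375,146), and tape at (180,300). The scene view shows the plug at (280,211), the flange at (200,202) and the tray at (394,282). Next I'll enlarge the parts that matter.

Create h.py:
```python
import numpy as np,cv2,pickle
from scipy.spatial.transform import Rotation as R
def ray(c,p):
    V=np.array(c["view"]);r,t=V[:3,:3],V[:3,3]
    d=r.T@np.array([(p[0]-c["cx"])/c["fx"],(p[1]-c["cy"])/c["fy"],1.])
    return -r.T@t,d/np.linalg.norm(d)
def plane(c,p,z):
    o,d=ray(c,p);return o+d*(z-o[2])/d[2]
def tri(*cp):
    A=np.zeros((3,3));b=np.zeros(3);L=[ray(c,p) for c,p in cp]
    for o,d in L: M=np.eye(3)-np.outer(d,d);A+=M;b+=M@o
    x=np.linalg.solve(A,b)
    return x,max(np.linalg.norm(np.cross(d,x-o)) for o,d in L)
def proj(c,X):
    V=np.array(c["view"]);q=V[:3,:3]@np.array(X)+V[:3,3];return np.array([c["fx"]*q[0]/q[2]+c["cx"],c["fy"]*q[1]/q[2]+c["cy"]])
def tool(s): return R.from_quat(np.roll(s["ee_rot"],-1)).as_matrix()
```

Run:
```python
from h import *
d=pickle.load(open("c0.pkl","rb"))
def crop(n,u,v,w=50,h=37,k=8):
    return cv2.resize(d[n]["color"][v-h//2:v-h//2+h,u-w//2:u-w//2+w,::-1],(400,300),interpolation=cv2.INTER_NEAREST)
m=np.vstack([np.hstack([crop("top",270,192,64,48),crop("top",377,232,64,48)]),np.hstack([crop("scene",280,214,64,48),crop("scene",200,202,64,48)])])
cv2.imwrite("pics/m.png",m)
for n in("top","scene"):
    hsv=cv2.cvtColor(d[n]["color"],cv2.COLOR_RGB2HSV);H,S,V=cv2.split(hsv)
    b=((H>100)&(H<125)&(S>120)&(V>40)).astype(np.uint8)
    cs,_=cv2.findContours(b,0,2)
    for c in cs:
        if cv2.contourArea(c)>300: print(n,"blue",cv2.contourArea(c),cv2.approxPolyDP(c,4,True)[:,0].tolist())
    r=(((H<6)|(H>174))&(S>160)&(V>90)).astype(np.uint8)
    u0,v0=(270,192) if n=="top" else (280,211)
    z=np.zeros_like(r);z[v0-25:v0+25,u0-25:u0+25]=1;r*=z
    ys,xs=np.nonzero(r);print(n,"red",len(xs),xs.mean(),ys.mean(),xs.min(),xs.max(),ys.min(),ys.max())
```

```text
top blue 2112.5 [[153, 195], [140, 232], [193, 246], [204, 209]]
top red 235 271.5617021276596 190.6 262 280 182 200
scene blue 2669.5 [[379, 251], [353, 281], [408, 316], [434, 283]]
scene blue 903.0 [[376, 27], [391, 32], [420, 0], [380, 0]]
scene red 212 277.4811320754717 210.6933962264151 269 290 200 219
```

View pics/m.png

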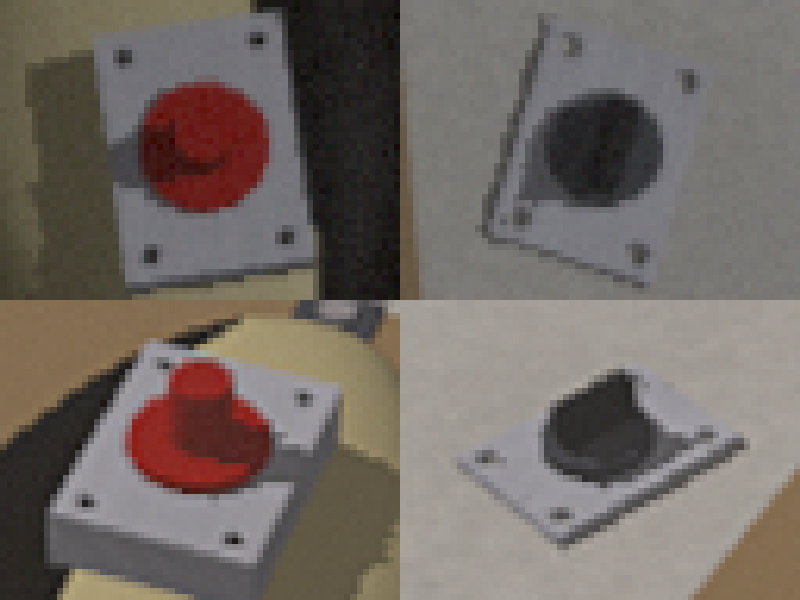

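Run:
```python
from h import *
d=pickle.load(open("c0.pkl","rb"));T,S=d["top"],d["scene"]
def px(o,p): return (np.array(p)+.5)/6.25-.5+o
def run(name,to,so,pt,ps):
    X=[]
    for a,b in zip(pt,ps):
        x,e=tri((T,px(to,a)),(S,px(so,b)));X.append(x);print(name,x.round(4),"res",round(e,4))
    X=np.array(X);print(" mean",X.mean(0).round(4));
    # order: FL, FR, NR, NL ; long sides FL-NL
    for i in range(4): e=X[(i+1)%4]-X[i];print("  side",np.linalg.norm(e).round(4),np.degrees(np.arctan2(e[1],e[0])).round(1))
run("seat",(238,168),(248,190),[(123,57),(257,40),(285,237),(151,256)],[(234,238),(84,201),(162,66),(303,98)])
run("flange",(345,208),(168,178),[(172,45),(289,81),(240,254),(121,216)],[(160,214),(86,157),(235,80),(306,134)])
for nm,z,Ts,Ss in(("tray",.025,[[153,195],[140,232],[193,246],[204,209]],[[408,316],[434,283],[379,251],[353,281]]),):
    for a,b in zip(Ts,Ss): x,e=tri((T,a),(S,b));print(nm,x.round(3),round(e,4))
x,e=tri((T,px((238,168),(201,130))),(S,px((248,190),(201,72))));print("knob top",x,e)
for n,p,z in(("white",(166,150),.05),("amber",(375,147),.05),("tape",(180,300),.0)): print(n,plane(T,p,z))
```

```text
seat [0.5954 0.0495 0.173 ] res 0.0005
seat [ 0.6034 -0.0123  0.1719] res 0.0003
seat [ 0.5127 -0.0244  0.171 ] res 0.0006
seat [0.5042 0.0367 0.1718] res 0.0001
 mean [0.5539 0.0124 0.1719]
  side 0.0623 -82.6
  side 0.0915 -172.4
  side 0.0617 98.0
  side 0.0922 8.0
flange [ 0.5054 -0.3085  0.0065] res 0.0003
flange [ 0.4866 -0.3675  0.0061] res 0.0001
flange [ 0.3986 -0.3381  0.0065] res 0.0014
flange [ 0.4186 -0.2795  0.007 ] res 0.0005
 mean [ 0.4523 -0.3234  0.0065]
  side 0.0619 -107.6
  side 0.0928 161.5
  side 0.0619 71.2
  side 0.0915 -18.5
tray [0.574 0.385 0.007] 0.0009
tray [0.455 0.418 0.025] 0.0005
tray [0.41  0.255 0.023] 0.001
tray [0.529 0.225 0.002] 0.0003
knob top [0.55406372 0.01340374 0.21285003] 1.3138042345802584e-06
white [0.70915788 0.33835588 0.05      ]
amber [ 0.71438253 -0.31644245  0.05      ]
tape [0.24456482 0.29592523 0.        ]
```

The measured sizes and heights agree with the text: the seat is at z 0.172 with 92×62 hole spacing, and the flange holes are at z 0.006. Next is approaching above the plug.

Create go.py:
```python
import sys
from h import *; from rig import bot, vision, workorder
s=bot.sense();M=tool(s);a=[float(v) for v in sys.argv[1:]]
D=M.T@(np.array(a[:3])-s["ee_pos"]);print("clock",s["clock"],"tool delta",D.round(4),"ee",s["ee_pos"].round(4),"tilt",(M[:,2]).round(4),"yaw_y",np.degrees(np.arctan2(M[1,1],M[0,1])).round(2))
if len(a)>3:
    t=(a[3]-np.arctan2(M[1,1],M[0,1])+np.pi/2)%np.pi-np.pi/2;print("turn",-t)
```

```bash
python3 go.py 0.554 0.013 0.25
```

```text
clock 0.15 tool delta [-0.5188 -0.4546 -0.0187] ee [0.214  0.6131 0.2304] tilt [-7.0e-04 -1.9e-03 -1.0e+00] yaw_y 70.76
```

Emit:
{"method": "inch_along", "body": {"offsets": [[-0.01,-0.01,-0.02,0],[-0.035,-0.03,-0.02,0],[-0.065,-0.057,-0.02,0],[-0.095,-0.083,-0.02,0],[-0.125,-0.11,-0.02,0],[-0.155,-0.136,-0.02,0],[-0.185,-0.162,-0.02,0],[-0.215,-0.188,-0.02,0]], "finger_gap": 1.0, "grip_force": 30}}

```text
clock: 0.82
ee_pos: [0.3557, 0.3634, 0.2512]
ee_rot: [-0.0, 0.167, 0.986, -0.0]
wrist_force: [0.5, 0.0, 0.3]
width: 0.999
gripper_force: 0.0
```

Emit:
{"method": "inch_along", "body": {"offsets": [[-0.03,-0.026,0,0],[-0.06,-0.053,0,0],[-0.09,-0.079,0,0],[-0.12,-0.105,0,0],[-0.15,-0.131,0,0],[-0.18,-0.158,0,0],[-0.21,-0.184,0,0],[-0.24,-0.21,0,0]]}}

```text
clock: 1.48
ee_pos: [0.513, 0.0861, 0.2513]
ee_rot: [-0.0, 0.167, 0.986, -0.0]
wrist_force: [-0.7, 0.4, -0.3]
width: 1.002
gripper_force: 0.0
```

```bash
python3 go.py 0.554 0.013 0.25
```

```text
clock 1.4833 tool delta [-0.0628 -0.0555  0.0013] ee [0.513  0.0861 0.2513] tilt [-3.e-04  0.e+00 -1.e+00] yaw_y 70.77
```

Emit:
{"method": "inch_along", "body": {"offsets": [[-0.03,-0.026,0,0],[-0.05,-0.045,0,0],[-0.06,-0.052,0,0],[-0.06,-0.052,0,0],[-0.06,-0.052,0,0]]}}

```text
clock: 1.9
ee_pos: [0.5516, 0.0204, 0.2508]
ee_rot: [-0.001, 0.167, 0.986, 0.001]
wrist_force: [-0.0, 0.6, 0.3]
width: 0.998
gripper_force: 0.0
```

```bash
python3 go.py 0.554 0.013 0.25
```

Run:
```python
from h import *; from rig import bot, vision, workorder
d={n:vision.capture(n) for n in("top","wrist")};pickle.dump(d,open("c1.pkl","wb"))
w=d["wrist"];im=w["color"][:,:,::-1].copy();
for X in((.554,.013,.208),(.5954,.0495,.172),(.6034,-.0123,.172),(.5127,-.0244,.172),(.5042,.0367,.172)): print(proj(w,X).round(1))
cv2.imwrite("pics/w1.png",im)
```

```text
clock 1.9 tool delta [-0.0047 -0.0062  0.0008] ee [0.5516 0.0204 0.2508] tilt [-0.0016  0.0014 -1.    ] yaw_y 70.79
[267.3 245.9]
[334.8 258.3]
[259.6 291. ]
[197.1 187.4]
[277.5 146.2]
```

View pics/w1.png

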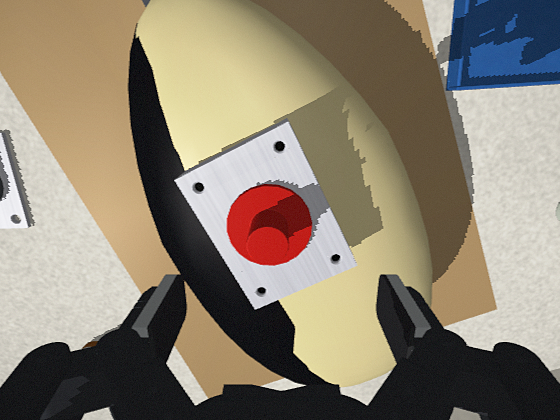

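The wrist view puts the knob top at about (267,243) and the four holes at (279,146), (335,258), (261,291) and (199,187). All are within about 2 px of the predictions.

Run:
```python
from h import *
w=pickle.load(open("c1.pkl","rb"))["wrist"];S=pickle.load(open("c0.pkl","rb"))["scene"]
P=np.array([plane(w,p,.172) for p in((335,258),(261,291),(199,187),(279.5,146))]);print(P.round(4),P.mean(0))
print(tri((w,(267,243)),(S,((201.5)/6.25-.5+248,72.5/6.25-.5+190))), plane(w,(267,243),.208))
```

```bash
python3 go.py 0.554 0.013 0.184
```

```text
[[ 0.5953  0.0497  0.172 ]
 [ 0.6038 -0.0113  0.172 ]
 [ 0.5128 -0.023   0.172 ]
 [ 0.5045  0.038   0.172 ]] [0.55408404 0.01334064 0.172     ]
(array([0.55140818, 0.01305693, 0.21033599]), np.float64(0.000910349693556379)) [0.55211041 0.01351066 0.208     ]
clock 2.0 tool delta [-0.0058 -0.0079  0.0671] ee [0.5512 0.0222 0.2511] tilt [-0.0014  0.0019 -1.    ] yaw_y 71.0
```

Emit:
{"method": "inch_along", "body": {"offsets": [[-0.005,-0.007,0,0],[-0.005,-0.007,0.012,0],[-0.005,-0.007,0.025,0],[-0.005,-0.007,0.037,0],[-0.005,-0.007,0.045,0],[-0.005,-0.007,0.045,0],[-0.005,-0.007,0.045,0]]}}

```text
clock: 2.58
ee_pos: [0.5544, 0.0114, 0.2063]
ee_rot: [-0.0, 0.167, 0.986, -0.0]
wrist_force: [-0.5, 0.3, 0.5]
width: 1.002
gripper_force: 0.0
```

```bash
python3 go.py 0.553 0.013 0.184
```

```text
clock 2.5833 tool delta [0.0018 0.001  0.0223] ee [0.5544 0.0114 0.2063] tilt [-6.e-04  1.e-04 -1.e+00] yaw_y 70.83
```

Emit:
{"method": "inch_along", "body": {"offsets": [[0.001,0.001,0.01,0],[0.001,0.001,0.018,0],[0.001,0.001,0.022,0],[0.001,0.001,0.022,0],[0.001,0.001,0.022,0]]}}

```text
clock: 3.0
ee_pos: [0.5538, 0.0121, 0.184]
ee_rot: [-0.0, 0.167, 0.986, -0.0]
wrist_force: [0.8, -0.2, -0.4]
width: 0.996
gripper_force: 0.0
```

Emit:
{"method": "inch_along", "body": {"offsets": [[0,0,0,0],[0,0,0,0],[0,0,0,0],[0,0,0,0],[0,0,0,0],[0,0,0,0],[0,0,0,0],[0,0,0,0]], "finger_gap": 0.0, "grip_force": 30}}

```text
clock: 3.67
ee_pos: [0.5542, 0.0121, 0.1846]
ee_rot: [0.0, 0.167, 0.986, 0.0]
wrist_force: [0.2, -0.2, 3.1]
width: 0.283
gripper_force: 29.6
```

```bash
python3 go.py 0.553 0.013 0.26
```

```text
clock 3.6667 tool delta [ 0.0014  0.0005 -0.0754] ee [0.5542 0.0121 0.1846] tilt [ 7.e-04 -1.e-04 -1.e+00] yaw_y 70.76
```

Emit:
{"method": "inch_along", "body": {"offsets": [[0,0,-0.005,0],[0,0,-0.012,0],[0,0,-0.022,0],[0,0,-0.034,0],[0,0,-0.048,0],[0,0,-0.062,0],[0,0,-0.07,0],[0,0,-0.07,0]]}}

```text
clock: 4.33
ee_pos: [0.5553, 0.0121, 0.2569]
ee_rot: [0.002, 0.167, 0.986, 0.001]
wrist_force: [-0.0, 0.3, -0.2]
width: 0.287
gripper_force: 29.5
```

Run:
```python
from h import *
T=pickle.load(open("c0.pkl","rb"));
for n in("top","scene"):
    p=np.array([[153,195],[140,232],[193,246],[204,209]] if n=="top" else [[408,316],[434,283],[379,251],[353,281]],float)
    print(np.mean([plane(T[n],q,.0125) for q in p],0))
```

```bash
python3 go.py 0.492 0.32 0.25
```

```text
[0.491915   0.32158124 0.0125    ]
[0.48955049 0.32110848 0.0125    ]
clock 4.3333 tool delta [0.1612 0.2698 0.0067] ee [0.5553 0.0121 0.2569] tilt [ 5.1e-03  2.0e-04 -1.0e+00] yaw_y 70.76
```

Emit:
{"method": "inch_along", "body": {"offsets": [[0.008,0.013,0,0],[0.025,0.042,0,0],[0.047,0.079,0,0],[0.069,0.115,0,0],[0.091,0.152,0,0],[0.112,0.188,0,0],[0.13,0.218,0,0],[0.145,0.243,0,0]]}}

```text
clock: 5.0
ee_pos: [0.4949, 0.2936, 0.2536]
ee_rot: [-0.001, 0.165, 0.986, 0.001]
wrist_force: [0.6, 0.0, -0.6]
width: 0.289
gripper_force: 29.5
```

Emit:
{"method": "inch_along", "body": {"offsets": [[0.01,0.017,0.01,0],[0.015,0.025,0.03,0],[0.016,0.027,0.06,0],[0.016,0.027,0.09,0],[0.016,0.027,0.12,0],[0.016,0.027,0.14,0],[0.016,0.027,0.15,0],[0.016,0.027,0.15,0]]}}

```text
clock: 5.67
ee_pos: [0.4891, 0.319, 0.1015]
ee_rot: [-0.002, 0.167, 0.986, -0.002]
wrist_force: [-0.2, -0.2, -0.5]
width: 0.282
gripper_force: 29.6
```

```bash
python3 go.py 0.491 0.321 0.04
```

```text
clock 5.6667 tool delta [-0.0013  0.0028  0.0615] ee [0.4891 0.319  0.1015] tilt [-0.0052 -0.0036 -1.    ] yaw_y 70.77
```

Emit:
{"method": "inch_along", "body": {"offsets": [[0,0,0.015,0],[0,0,0.035,0],[0,0,0.05,0],[0,0,0.059,0],[0,0,0.062,0],[0,0,0.062,0],[0,0,0.062,0]]}}

```text
clock: 6.25
ee_pos: [0.4917, 0.3206, 0.0434]
ee_rot: [0.001, 0.167, 0.986, 0.001]
wrist_force: [0.1, 0.6, 0.6]
width: 0.281
gripper_force: 29.6
```

```bash
python3 go.py 0.491 0.321 0.04
```

```text
clock 6.25 tool delta [0.0008 0.0001 0.0034] ee [0.4917 0.3206 0.0434] tilt [ 0.0018  0.0012 -1.    ] yaw_y 70.76
```

Emit:
{"method": "inch_along", "body": {"offsets": [[0,0,0.003,0],[0,0,0.005,0],[0,0,0.005,0],[0,0,0.005,0]]}}

```text
clock: 6.58
ee_pos: [0.4909, 0.3202, 0.0375]
ee_rot: [0.0, 0.167, 0.986, 0.0]
wrist_force: [0.2, -0.4, -1.4]
width: 0.284
gripper_force: 29.6
```

Emit:
{"method": "inch_along", "body": {"offsets": [[0,0,0,0],[0,0,0,0],[0,0,0,0],[0,0,0,0],[0,0,0,0]], "finger_gap": 0.7}}

```text
clock: 7.0
ee_pos: [0.491, 0.3201, 0.0374]
ee_rot: [0.0, 0.167, 0.986, 0.0]
wrist_force: [0.1, -0.2, 0.1]
width: 0.696
gripper_force: 0.0
```

Emit:
{"method": "inch_along", "body": {"offsets": [[0,0,-0.01,0],[0,0,-0.03,0],[0,0,-0.06,0],[0,0,-0.095,0],[0,0,-0.13,0],[0,0,-0.165,0],[0,0,-0.19,0],[0,0,-0.2,0]]}}

```text
clock: 7.67
ee_pos: [0.4927, 0.3212, 0.2429]
ee_rot: [0.003, 0.167, 0.986, 0.003]
wrist_force: [-0.3, 0.6, -0.0]
width: 0.699
gripper_force: 0.0
```

```bash
python3 go.py 0.4523 -0.3234 0.25 1.248
```

Run:
```python
from h import *; from rig import bot, vision, workorder
d={n:vision.capture(n) for n in("top","scene")};pickle.dump(d,open("c2.pkl","wb"))
T,S=d["top"]["color"],d["scene"]["color"]
cv2.imwrite("pics/r.png",cv2.resize(np.hstack([T[170:270,110:220],S[230:330,340:450]])[:,:,::-1],(770,350),interpolation=0))
```

```text
clock 7.6667 tool delta [-0.1744 -0.6218 -0.0108] ee [0.4927 0.3212 0.2429] tilt [ 0.0076  0.0053 -1.    ] yaw_y 70.75
turn -0.013156819465695913
```

View pics/r.png

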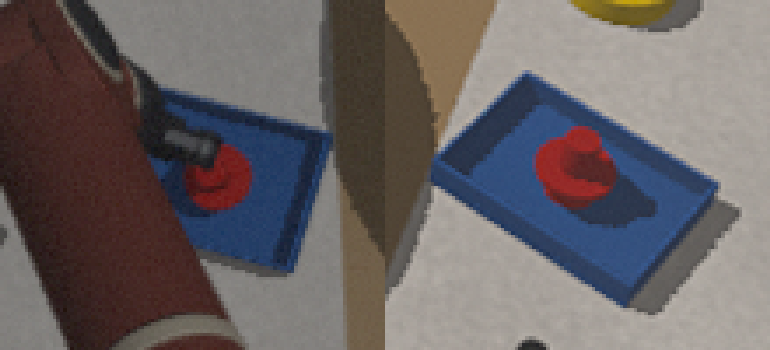

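The plug stands upright in the middle of the tray, at crop (215,180) in the top view and (575,165) in the scene view. Now to the flange.

Emit:
{"method": "inch_along", "body": {"offsets": [[-0.004,-0.014,-0.01,0],[-0.012,-0.045,-0.01,0],[-0.023,-0.083,-0.01,0],[-0.034,-0.121,-0.01,0],[-0.045,-0.16,-0.01,0],[-0.056,-0.198,-0.01,0],[-0.066,-0.236,-0.01,0],[-0.077,-0.274,-0.01,0]], "finger_gap": 0.7, "grip_force": 30}}

```text
clock: 8.43
ee_pos: [0.4708, 0.033, 0.2459]
ee_rot: [-0.002, 0.167, 0.986, -0.001]
wrist_force: [0.9, 0.1, -0.4]
width: 0.697
gripper_force: 0.0
```

Emit:
{"method": "inch_along", "body": {"offsets": [[-0.011,-0.038,0,0],[-0.021,-0.076,0,0],[-0.032,-0.114,0,0],[-0.043,-0.152,0,0],[-0.053,-0.19,0,0],[-0.064,-0.228,0,0],[-0.075,-0.267,0,0],[-0.083,-0.295,0,0]]}}

```text
clock: 9.1
ee_pos: [0.4509, -0.2742, 0.2458]
ee_rot: [-0.002, 0.17, 0.986, -0.001]
wrist_force: [0.0, -0.3, -0.0]
width: 0.702
gripper_force: 0.0
```

```bash
python3 go.py 0.4523 -0.3234 0.15 1.248
```

```text
clock 9.1 tool delta [-0.0181 -0.0457  0.0958] ee [ 0.4509 -0.2742  0.2458] tilt [-4.7e-03 -4.0e-04 -1.0e+00] yaw_y 70.47
turn -0.01803150804122522
```

Emit:
{"method": "inch_along", "body": {"offsets": [[-0.008,-0.02,0.01,-0.013],[-0.014,-0.036,0.03,-0.013],[-0.016,-0.042,0.055,-0.013],[-0.016,-0.042,0.075,-0.013],[-0.016,-0.042,0.085,-0.013],[-0.016,-0.042,0.085,-0.013],[-0.016,-0.042,0.085,-0.013]]}}

```text
clock: 9.68
ee_pos: [0.4549, -0.3144, 0.1617]
ee_rot: [-0.001, 0.161, 0.987, 0.0]
wrist_force: [0.6, -0.2, 0.6]
width: 0.7
gripper_force: 0.0
```

```bash
python3 go.py 0.4523 -0.3234 0.15 1.248
```

Run:
```python
from h import *; from rig import bot, vision, workorder
w=vision.capture("wrist");pickle.dump(w,open("c3.pkl","wb"))
cv2.imwrite("pics/w3.png",w["color"][:,:,::-1])
for X in((.5054,-.3085,.006),(.4866,-.3675,.006),(.3986,-.3381,.006),(.4186,-.2795,.006)): print(proj(w,X).round(1))
```

```text
clock 9.6833 tool delta [-0.0004 -0.0094  0.0117] ee [ 0.4549 -0.3144  0.1617] tilt [-0.0022  0.0013 -1.    ] yaw_y 71.51
turn 7.38513850826461e-05
[302.1 233.5]
[237.9 234.4]
[233.5 136.8]
[304.2 137.3]
```

View pics/w3.png

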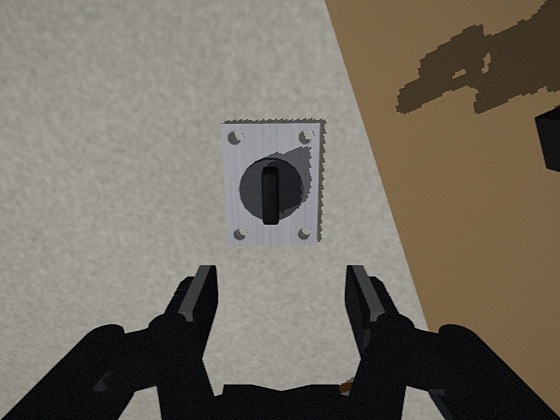

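The wrist view shows the flange holes at (304,233), (239,234), (235,138) and (306,137), and the bar at about (271,195), all as predicted. I'll move closer for a second wrist view to get the bar's height.

Emit:
{"method": "inch_along", "body": {"offsets": [[0,-0.004,0.015,0],[0,-0.008,0.035,0],[0,-0.008,0.05,0],[0,-0.008,0.06,0],[0,-0.008,0.06,0],[0,-0.008,0.06,0]]}}

```text
clock: 10.23
ee_pos: [0.4538, -0.3223, 0.103]
ee_rot: [0.0, 0.16, 0.987, -0.0]
wrist_force: [-0.2, -0.5, 0.4]
width: 0.7
gripper_force: 0.0
```

Run:
```python
from h import *; from rig import bot, vision, workorder
a=pickle.load(open("c3.pkl","rb"));b=vision.capture("wrist");pickle.dump(b,open("c4.pkl","wb"))
H=[(.5054,-.3085,.006),(.4866,-.3675,.006),(.3986,-.3381,.006),(.4186,-.2795,.006)]
F=[]
for w,n in((a,3),(b,4)):
    g=cv2.cvtColor(w["color"],cv2.COLOR_RGB2GRAY);c=proj(w,(.4523,-.3234,.042)).astype(int)
    P=[proj(w,X) for X in H];print("pred",np.round(P,1).tolist())
    pl=[plane(w,p,.006) for p in ([(304,233.5),(239,234.5),(235.5,138),(306,136.5)] if n==3 else [])]
    if pl: print("holes",np.round(pl,4).tolist(),np.mean(pl,0).round(4))
    m=(g<32).astype(np.uint8);cv2.rectangle(m,(0,0),(559,419),0,1)
    k,l,st,ce=cv2.connectedComponentsWithStats(m);i=l[c[1],c[0]];print("c",c,"gray",g[c[1],c[0]],"comp",i,st[i],ce[i],cv2.minAreaRect(np.argwhere(l==i)[:,::-1].astype(np.float32)))
cv2.imwrite("pics/w4.png",b["color"][:,:,::-1])
```

```bash
python3 go.py 0.4523 -0.3234 0.02 1.248
```

```text
pred [[302.1, 233.5], [237.9, 234.4], [233.5, 136.8], [304.2, 137.3]]
holes [[0.506, -0.3067, 0.006], [0.4871, -0.3665, 0.006], [0.4001, -0.3368, 0.006], [0.4184, -0.2778, 0.006]] [ 0.4529 -0.322   0.006 ]
c [268 199] gray 22 comp 2 [ 255  158   47   66 1416] [275.26765537 190.8220339 ] ((280.26123046875, 189.17645263671875), (65.88858032226562, 42.76123809814453), 82.27816772460938)
pred [[316.6, 260.7], [239.0, 261.7], [233.8, 144.8], [321.2, 145.4]]
c [277 224] gray 25 comp 9 [ 269  180   32   74 1586] [280.48549811 217.27679697] ((284.221923828125, 216.4917755126953), (73.17205047607422, 30.904735565185547), 87.87889862060547)
clock 10.2833 tool delta [ 0.0016 -0.0012  0.0835] ee [ 0.4541 -0.3226  0.1035] tilt [ 0.0018 -0.0012 -1.    ] yaw_y 71.54
turn 0.0005778036150514421
```

View pics/w4.png

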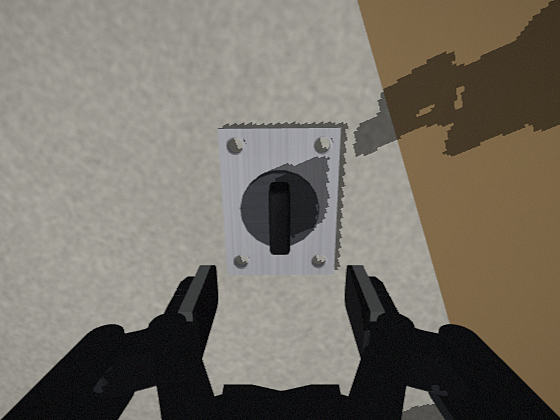

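The closer view shows the bar from (280,181) to (280,254) and holes at (319,261), (241,262), (235,146) and (323,145). I'll triangulate the bar's end from the two wrist positions.

Run:
```python
from h import *
a=pickle.load(open("c3.pkl","rb"));b=pickle.load(open("c4.pkl","rb"))
print("cam",ray(b,(280,210))[0])
print("near end",tri((a,(271,223.5)),(b,(280,254))))
for p,q in(((304,233.5),(319,261)),((239,234.5),(241,262)),((235.5,138),(235,146)),((306,136.5),(323,145))):print(tri((a,p),(b,q)),plane(b,q,.006).round(4))
print("bar top ctr",plane(b,(280,217.5),.042),"bar top near/far",plane(b,(280,254),.042),plane(b,(280,181),.042))
```

```text
cam [ 0.37452554 -0.29527956  0.24574656]
near end (array([ 0.47205225, -0.32788163,  0.04410608]), np.float64(0.00021823876549504674))
(array([ 0.50506179, -0.30662946,  0.00811643]), np.float64(2.3269811105635216e-05)) [ 0.5062 -0.3068  0.006 ]
(array([ 0.48649991, -0.36582795,  0.00769631]), np.float64(0.00023623518864934525)) [ 0.4874 -0.3661  0.006 ]
(array([ 0.40020135, -0.3377862 ,  0.00248916]), np.float64(0.0004500856798916331)) [ 0.3996 -0.3376  0.006 ]
(array([ 0.41872443, -0.27797596,  0.00501071]), np.float64(0.00022450934232528898)) [ 0.4187 -0.2782  0.006 ]
bar top ctr [ 0.4481474  -0.32011875  0.042     ] bar top near/far [ 0.4730676  -0.32844479  0.042     ] [ 0.4250544 -0.3124032  0.042    ]
```

Emit:
{"method": "inch_along", "body": {"offsets": [[0.001,0,0.02,0],[0.001,0,0.045,0],[0.001,0,0.065,0],[0.001,0,0.077,0],[0.001,0,0.081,0],[0.001,0,0.081,0],[0.001,0,0.081,0]]}}

```text
clock: 10.87
ee_pos: [0.453, -0.3226, 0.0223]
ee_rot: [0.001, 0.161, 0.987, -0.001]
wrist_force: [0.8, -0.2, 0.7]
width: 0.699
gripper_force: 0.0
```

```bash
python3 go.py 0.4525 -0.3222 0.021 1.248
```

```text
clock 10.8667 tool delta [0.0006 0.0003 0.0013] ee [ 0.453  -0.3226  0.0223] tilt [ 0.0016 -0.0013 -1.    ] yaw_y 71.51
turn 0.00010778235744401954
```

Emit:
{"method": "inch_along", "body": {"offsets": [[0,0,0,0],[0,0,0,0],[0,0,0,0],[0,0,0,0],[0,0,0,0],[0,0,0,0],[0,0,0,0],[0,0,0,0]], "finger_gap": 0.0, "grip_force": 70}}

```text
clock: 11.53
ee_pos: [0.4526, -0.3225, 0.0223]
ee_rot: [0.001, 0.161, 0.987, -0.0]
wrist_force: [-0.2, 0.9, 4.9]
width: 0.148
gripper_force: 70.8
```

```bash
python3 go.py 0.4525 -0.3222 0.021 1.248
```

```text
clock 11.5333 tool delta [0.0002 0.0002 0.0013] ee [ 0.4526 -0.3225  0.0223] tilt [ 1.1e-03 -9.0e-04 -1.0e+00] yaw_y 71.51
turn 8.030484431387208e-05
```

Emit:
{"method": "inch_along", "body": {"offsets": [[0,0,-0.004,0],[0,0,-0.012,0],[0,0,-0.024,0],[0,0,-0.04,0],[0,0,-0.06,0],[0,0,-0.08,0],[0,0,-0.1,0],[0,0,-0.12,0]]}}

```text
clock: 12.2
ee_pos: [0.4514, -0.3214, 0.142]
ee_rot: [-0.001, 0.161, 0.987, 0.0]
wrist_force: [1.0, 0.5, -4.3]
width: 0.147
gripper_force: 69.5
```

Emit:
{"method": "inch_along", "body": {"offsets": [[0,0,-0.02,0],[0,0,-0.04,0],[0,0,-0.06,0],[0,0,-0.08,0],[0,0,-0.095,0],[0,0,-0.105,0],[0,0,-0.11,0],[0,0,-0.11,0]]}}

```text
clock: 12.87
ee_pos: [0.4522, -0.322, 0.2519]
ee_rot: [0.0, 0.161, 0.987, -0.0]
wrist_force: [-0.5, -0.7, -4.0]
width: 0.144
gripper_force: 69.5
```

```bash
python3 go.py 0.554 0.013 0.25 1.707
```

```text
clock 12.8667 tool delta [0.0098 0.35   0.0018] ee [ 0.4522 -0.322   0.2519] tilt [ 7.e-04 -5.e-04 -1.e+00] yaw_y 71.51
turn -0.4589689753631241
```

Emit:
{"method": "inch_along", "body": {"offsets": [[0,0.008,0,-0.02],[0.001,0.025,0,-0.06],[0.002,0.05,0,-0.11],[0.003,0.08,0,-0.17],[0.004,0.11,0,-0.23],[0.005,0.14,0,-0.29],[0.006,0.17,0,-0.35],[0.007,0.2,0,-0.4]]}}

```text
clock: 13.53
ee_pos: [0.5086, -0.1262, 0.2502]
ee_rot: [-0.001, -0.042, 0.999, 0.001]
wrist_force: [0.5, -0.3, -3.4]
width: 0.146
gripper_force: 69.5
```

```bash
python3 go.py 0.554 0.013 0.25 1.705
```

```text
clock 13.5333 tool delta [-0.0569  0.1349  0.0004] ee [ 0.5086 -0.1262  0.2502] tilt [-0.0026  0.0018 -1.    ] yaw_y 94.82
turn -0.050116483591735816
```

Emit:
{"method": "inch_along", "body": {"offsets": [[-0.012,0.028,0,-0.02],[-0.023,0.055,0,-0.04],[-0.034,0.08,0,-0.056],[-0.043,0.102,0,-0.056],[-0.049,0.117,0,-0.056],[-0.053,0.125,0,-0.056],[-0.055,0.13,0,-0.056],[-0.055,0.13,0,-0.056]]}}

```text
clock: 14.2
ee_pos: [0.5535, 0.0054, 0.2506]
ee_rot: [-0.001, -0.068, 0.998, 0.0]
wrist_force: [0.0, 0.4, -4.7]
width: 0.147
gripper_force: 69.5
```

Emit:
{"method": "inch_along", "body": {"offsets": [[0,0,0,0],[0,0,0,0],[0,0,0,0]]}}

```text
clock: 14.45
ee_pos: [0.5535, 0.002, 0.2513]
ee_rot: [-0.0, -0.065, 0.998, -0.0]
wrist_force: [-0.2, -0.2, -5.4]
width: 0.14
gripper_force: 69.5
```

```bash
python3 go.py 0.554 0.013 0.21 1.705
```

Run:
```python
from h import *; from rig import bot, vision, workorder
d={n:vision.capture(n) for n in("scene","top","wrist")};pickle.dump(d,open("c5.pkl","wb"))
def crop(n,u,v,w=64,h=48,k=8): return cv2.resize(d[n]["color"][v-h//2:v-h//2+h,u-w//2:u-w//2+w,::-1],(400,300),interpolation=0)
W=cv2.resize(d["wrist"]["color"][:,:,::-1],(400,300))
cv2.imwrite("pics/m5.png",np.vstack([np.hstack([crop("top",270,188),crop("scene",280,206)]),np.hstack([W,crop("top",175,220)])]))
```

```text
clock 14.45 tool delta [-0.002   0.0109  0.0413] ee [0.5535 0.002  0.2513] tilt [-4.e-04 -1.e-03 -1.e+00] yaw_y 97.48
turn -0.003574154361426718
```

View pics/m5.png

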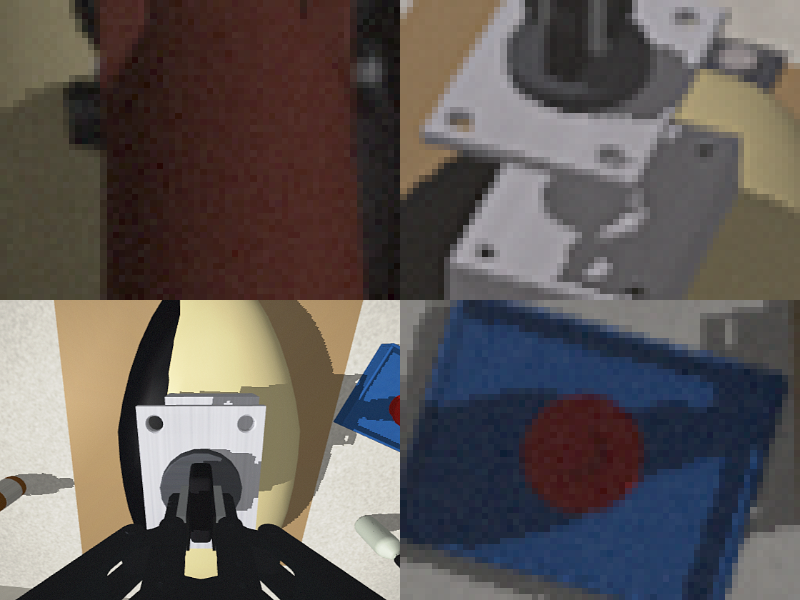

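The picture shows the flange held level, with the plug in the tray. Flange holes are visible at montage (155,423) and (246,423) in the wrist view and (460,118), (609,155) and (687,15) in the scene view. I'll use them to measure the flange's offset in the grip.

Run:
```python
from h import *; from rig import bot, vision, workorder
d=pickle.load(open("c5.pkl","rb"));w,S=d["wrist"],d["scene"];s=bot.sense();M=tool(s);p=s["ee_pos"]
g=cv2.cvtColor(w["color"],cv2.COLOR_RGB2GRAY)
px=lambda q:(np.array(q)+.5)/6.25-.5+(248,182)
def rep(n,X): print(n,X.round(4),"tool",(M.T@(X-p)).round(4))
z=p[2]-.0223+.006
# wrist holes: rim extents
for c in((217,172),(344,172)):
    b=g[c[1]-16:c[1]+17,c[0]-18:c[0]+19];m=((b<150)).astype(np.uint8)
    k,l,st,ce=cv2.connectedComponentsWithStats(m);i=1+np.argmax(st[1:,4]);x,y,ww,hh,_=st[i]
    q=(c[0]-18+x+(ww-1)/2,c[1]-16+y+(hh-1)/2);print("px",q,ww,hh);rep("wr",plane(w,q,z))
for q in((60,118),(209,155),(287,15)): rep("sc",plane(S,px(q),z))
```

```text
px (np.float64(215.5), np.float64(173.0)) 24 23
wr [ 0.5124 -0.0344  0.2351] tool [ 0.0459 -0.0315  0.0163]
px (np.float64(343.0), np.float64(172.5)) 21 22
wr [0.5041 0.0266 0.2351] tool [0.0461 0.0301 0.0163]
sc [ 0.6021 -0.0235  0.2351] tool [-0.0445 -0.0324  0.0163]
sc [0.5942 0.0368 0.2351] tool [-0.0446  0.0284  0.0163]
sc [0.5014 0.0248 0.2351] tool [0.049  0.0287 0.0163]
```

The flange sits centred in the tool within about 1 mm. I'll centre over the seat first, then go down.

Emit:
{"method": "inch_along", "body": {"offsets": [[-0.001,0.004,0,-0.004],[-0.002,0.008,0,-0.004],[-0.002,0.011,0,-0.004],[-0.002,0.011,0,-0.004],[-0.002,0.011,0,-0.004],[-0.002,0.011,0,-0.004]]}}

```text
clock: 15.1
ee_pos: [0.5544, 0.0148, 0.2513]
ee_rot: [-0.0, -0.069, 0.998, -0.0]
wrist_force: [0.2, 0.6, -4.0]
width: 0.145
gripper_force: 69.5
```

Emit:
{"method": "inch_along", "body": {"offsets": [[0,0,0.005,0],[0,0,0.012,0],[0,0,0.019,0],[0,0,0.024,0],[0,0,0.028,0],[0,0,0.03,0],[0,0,0.03,0],[0,0,0.03,0]]}}

```text
clock: 15.77
ee_pos: [0.5545, 0.0149, 0.2213]
ee_rot: [-0.0, -0.069, 0.998, -0.0]
wrist_force: [0.1, 0.4, -2.9]
width: 0.139
gripper_force: 69.5
```

```bash
python3 go.py 0.554 0.013 0.209 1.705
```

```text
clock 15.7667 tool delta [ 0.0007 -0.0018  0.0123] ee [0.5545 0.0149 0.2213] tilt [-0. -0. -1.] yaw_y 97.87
turn 0.0030936966451204917
```

Emit:
{"method": "inch_along", "body": {"offsets": [[0.001,-0.002,0.004,0.002],[0.001,-0.002,0.008,0.002],[0.001,-0.002,0.011,0.002],[0.001,-0.002,0.012,0.002],[0.001,-0.002,0.012,0.002],[0.001,-0.002,0.012,0.002],[0.001,-0.002,0.012,0.002],[0.001,-0.002,0.012,0.002]]}}

```text
clock: 16.43
ee_pos: [0.5538, 0.0128, 0.2095]
ee_rot: [0.0, -0.068, 0.998, -0.0]
wrist_force: [-0.6, -0.3, -3.6]
width: 0.146
gripper_force: 69.5
```

Emit:
{"method": "inch_along", "body": {"offsets": [[0,0,0,0],[0,0,0,0],[0,0,0,0],[0,0,0,0],[0,0,0,0],[0,0,0,0]]}}

```text
clock: 16.93
ee_pos: [0.5537, 0.0128, 0.2093]
ee_rot: [-0.0, -0.068, 0.998, -0.0]
wrist_force: [-0.0, -0.3, -4.2]
width: 0.147
gripper_force: 69.5
```

```bash
python3 go.py 0.554 0.013 0.209 1.705
```

Run:
```python
from h import *; from rig import bot, vision, workorder
d={n:vision.capture(n) for n in("scene","wrist")};pickle.dump(d,open("c6.pkl","wb"))
S=d["scene"]["color"];W=d["wrist"]["color"]
a=cv2.resize(S[186:246,245:325],(800,600),interpolation=0)[:,:,::-1];b=cv2.resize(W[60:360,80:480],(800,600))[:,:,::-1]
cv2.imwrite("pics/m6.png",cv2.resize(np.hstack([a,b]),(800,300)))
```

```text
clock 16.9333 tool delta [-0.0004  0.0002  0.0003] ee [0.5537 0.0128 0.2093] tilt [-0. -0. -1.] yaw_y 97.75
turn 0.0010812572739269388
```

View pics/m6.png

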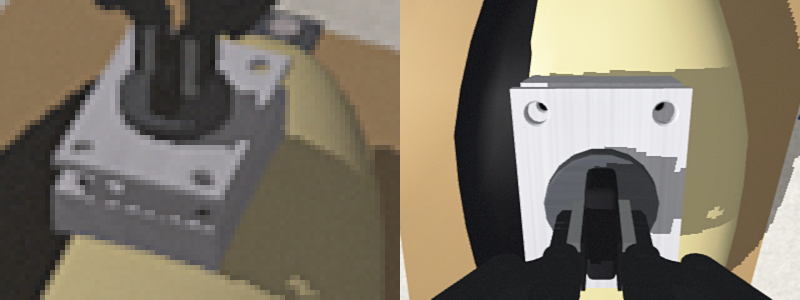

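The flange is above the seat with a gap and aligned edges. Its holes are at scene crop (84,146), (203,177) and (258,62) and wrist crop (537,112) and (664,112). One last numeric check.

Run:
```python
from h import *
d=pickle.load(open("c6.pkl","rb"));S,w=d["scene"],d["wrist"];z=.193
f=lambda q:(np.array(q)+.5)/5-.5+(245,186)
seat=dict(FL=(.5954,.0496),FR=(.6036,-.0118),NR=(.5127,-.0237),NL=(.5043,.0373))
for n,c,p in(("FR",S,f((84,146))),("FL",S,f((203,177))),("NL",S,f((258,62))),("NR",w,(216,172.5)),("NL",w,(343.5,172.5))):
    X=plane(c,p,z)[:2];print(n,X.round(4),((X-seat[n])*1000).round(1))
```

```text
FR [ 0.6011 -0.0127] [-2.5 -0.9]
FL [0.5934 0.0489] [-2.  -0.7]
NL [0.501  0.0344] [-3.3 -2.9]
NR [ 0.5122 -0.0242] [-0.5 -0.5]
NL [0.5039 0.0368] [-0.4 -0.5]
```

Emit:
{"method": "inch_along", "body": {"offsets": [[-0.001,0.0005,0,0],[-0.001,0.0005,0,0],[-0.001,0.0005,0,0],[-0.001,0.0005,0,0],[-0.001,0.0005,0,0],[-0.001,0.0005,0,0]]}}

```text
clock: 17.53
ee_pos: [0.5546, 0.0134, 0.2093]
ee_rot: [-0.0, -0.068, 0.998, -0.0]
wrist_force: [-0.4, 0.2, -3.9]
width: 0.147
gripper_force: 69.5
```

Run:
```python
from rig import bot, vision, workorder
s=bot.sense();print(s["ee_pos"],abs(s["qd"]).max() if hasattr(s["qd"],"max") else s["qd"]);print(workorder.finish_job())
```

```text
[0.55457793 0.01340795 0.20929689] 0.002205941879657968
the job is handed in; nothing more can be done
None
```

The job is handed in at about 17.5 s on the robot's clock: the plug stands in the tray, and the flange is held level about 15 mm above the seat, its holes within about 1 mm of the threaded holes by the wrist camera (2–4 mm by the coarser scene view, before a last 1 mm correction); no verdict was returned.

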